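Tighten the screw press by one turn

TASK

The tail lamp lies in the small screw press with the pad one turn above it: tighten the press by exactly one full turn, clockwise seen from above, by pushing the upright handle of its hand wheel round with the outside of the fingers until the handle stands at the pointer again, then draw the hand away. Only push the handle: do not pinch it or force it, do not turn the wheel backwards, and do not overturn it, which would crack the lens. Leave everything else on the bench as it stands.

Things in the scene. Friction and masses are not known exactly. Their poses are not given: they have to be found in the camera images.
- press: Small grey bench screw press, bolted down, 250 mm round base plate 16 mm thick, two upright steel columns carrying a crosshead 215 mm long, 42 mm wide (top 152 mm above the bench; column nuts to 162 mm). A red tail lamp is fixed under the pad. Origin: centre of the base's underside, on the wheel's vertical axis. Its -x axis points towards the pointer, the columns stand at its y = +-85 mm. Its position and yaw differ from run to run (any yaw).
- pointer (a point): Tip of the fixed upturned steel pointer on the press, 88.5 mm from the wheel's axis, just outside the rim and 172 mm above the bench. At the start the handle stands beside it, at the same bearing from the wheel's axis.
- hub (a point): Centre of the aluminium hand wheel, on its vertical axis at mid-thickness of the rim, 180 mm above the bench at the start; wheel and screw sink together by 6 mm per clockwise turn. Wheel: horizontal, rim 60 mm mean radius made of 12 mm round bar, three 10 mm spokes, hub 28 mm across reaching 14 mm above this point.
- handle: Black upright round handle, 24 mm in diameter, on the rim at the outer end of one spoke, 60 mm from the wheel's axis; a sleeve that spins freely on its own upright pin, so its own yaw means nothing. Origin: on the handle's centre line at mid-thickness of the rim; the handle rises from 8 to 56 mm above its origin. It goes round with the wheel. Pushing it round takes about 4 to 5 N; it stays where it is left and does not coast.
- wheel (a joint): Turn of the hand wheel in rad, 0 at the start (handle at the pointer), growing clockwise seen from above; one full turn is 6.283. No stop at either end of the turn.
- jar: Small amber glass jar, 28 mm wide, 45 mm high, standing on the press's base plate between column and edge, below the wheel's height. Origin at its underside. A bystander.
- bottle: White plastic bottle, 42 mm wide, 115 mm high, beside the press. Origin at its underside. A bystander.
- screwdriver: Screwdriver 190 mm long with a red handle, lying beside the press. A bystander.
- tape: Roll of tape lying flat, 90 mm across, 24 mm high, beside the press. Origin at its underside. A bystander.
- wrench: Steel wrench 160 mm long, lying to the left. A bystander.
- reflector: Round red reflector, 60 mm across, 14 mm high, lying to the right. A bystander.
- mug: White mug, 80 mm wide, 90 mm high, standing to the right. A bystander.

How it is judged:
By the outcome, as a careful person would: the job done as asked, in the order asked, and still so for the second after the job is handed in, with the robot touching nothing.
It also fails if it takes over 51 s, if anything falls off the work surface, if the arm or the gripper's body presses on something with over 40 N, if the wrist force passes 120 N, or if a joint passes its speed limit or range.

ROBOT

A 6-joint arm with a two-finger parallel gripper is mounted at the origin on the work surface. World frame = base frame: x ahead of the robot, y to its left, z up, the work surface at z = 0. Lengths are in m, angles in rad, forces in N, time in s.
With the tool pointing down it reaches from about 0.225 to 0.875 m from the base axis. Payload 3.4 kg.
Tool frame: the origin (TCP) lies at the very end of the fingers, on their centre line; the grasp point (between the pads) lies 19 mm behind it (grip_depth is the distance from the TCP to the grasp point, in m); x points along the fingers, z is the direction in which the jaws open and shut, and the axes are right-handed (so a half turn about x gives the same grasp; the last joint's range is limited). The gripper opens to 85 mm and grips with 20 to 120 N. Pads are 22 mm wide; open, the fingers measure 114 mm over their backs; the gripper's body (76 mm by 85 mm) begins 54 mm behind the grasp point. The pads swing forward as they close: fully open they stand 13 mm farther back than shut.
Start: joints at [-1.303, 0.276, 1.505, -0, 1.361, -0.121], TCP at [0.218, -0.532, 0.231] pointing down, gripper open.
Joint ranges: [-2.89, 2.89], [-0.75, 2.08], [0.22, 2.7], [-1.18, 4.32], [0.11, 2.71], [-2.7, 2.7]. Speed limits (rad/s): [2.57, 2.57, 3.14, 3.14, 3.14, 3.14].

INTERFACE

Orientations are given as a unit quaternion [w, x, y, z].
In Python, from rig import get_state, get_image, sign_off, grip_depth gives the robot as it stands. The module is installed in compiled form; this text tells all that it offers.
- The arm moves only by the tool arm_command, never from a script. Its argument "series" is a list of rows, each an object with "dp": the shift along the tool's x, y, z scaled (see below), a list of three; "angular": the turn, a rotation vector about the tool's x, y, z scaled (see below), a list of three; "gripper": the finger opening in mm, from 0 to 85.4. A call has exactly 8 rows; each row shifts and turns the pose as measured when the row begins, along the tool's axes as they then stand; what a row does not reach is not made up. The controller multiplies each number of a shift by 0.12 m and each number of a turn by 90 degrees. A row lasts 1/8 s, in which the tool goes at most 62.5 mm and 10.7 degrees, less where a joint would pass 70% of its speed; a pose out of reach is approached as far as the arm can. A call with a number of a shift or a turn outside -1 to 1 is refused whole. A call with a gripper value outside its range is refused whole. The fingers move at their own pace and stop on an object; "grip_force" is the grip in N (left out, the last holds). Time passes only in rows, so rows that do not move let the fingers close, or fill a call up. It gives the time, the measured TCP pose, the force and the opening at its end, in the units of the state.
- get_state(): the state, without advancing time (a new reading comes with each control period).
- get_image(name): name is "scene" or "side" or "wrist"; returns a dict with "image" (384x512x3 uint8, blue, green, red), "depth" (384x512 float32, m along the optical axis (not along the pixel's ray), 0 where there is no reading), "mtx" (3x3 intrinsics, pixels), "view" (4x4, takes a point from world to camera coordinates); the wrist camera has in their place "mount" (4x4, takes a point from camera to tool coordinates, whose origin is the TCP and whose axes are the tool frame's). Camera axes: x right, y up, looking along -z (the intrinsics and any distortion apply to the point x, -y, -z); pixel columns grow to the right and rows downward; lengths in m; the calibration is good to about 2 mm. A picture is of the moment at which its call begins: read the wrist's pose just before it.
- sign_off(): hands the job in, once; it reports no verdict.
The state is a dict: "clock": time; "qpos": joint angles; "qd": joint speeds; "effort": joint torques, N m; "position": TCP position; "ee_rot": TCP orientation; "contact_force": force on the tool from outside, world axes, zero at the start; "moment": the same for the moment, N m; "width": finger opening in m.
Only numpy, scipy, OpenCV 4.12 (cv2) and the standard library are available. Lean on these libraries where they do the work, as an engineer would, in place of code of your own. Each camera call takes 0.05 s, during which the arm holds its last target. There are 200 camera calls.

## Working session

There is one attempt and no reset: what is moved stays moved. The work goes in short steps, Python scripts to look and compute and a tool call to move; the robot and the scene stay as the last step left them, time stands still between calls to the robot, and variables do not carry over. Pictures are saved under pics/ and viewed, about 8 in all and at most 12, crops included, and the job is handed in when it is done.

Besides the shell and the picture viewer there is one more tool, called after ">>>" as name([rows], argument=value, ...), one row to a line, values as JSON. arm_command: Moves the arm, as the interface text tells. Its arguments: {"type":"object","properties":{"series":{"type":"array","items":{"type":"object","properties":{"dp":{"type":"array","items":{"type":"number"}},"angular":{"type":"array","items":{"type":"number"}},"gripper":{"type":"number"}}}},"grip_force":{"type":"number"}},"required":["series"]}

```bash
mkdir -p pics
cat > h.py <<'E'
import numpy as np, cv2
from rig import get_state, get_image, sign_off, grip_depth
from scipy.spatial.transform import Rotation as R
def cam(n):
    s=get_state(); d=get_image(n)
    if 'view' in d: d['T']=np.linalg.inv(d['view'])
    else:
        q=s['ee_rot']; T=np.eye(4); T[:3,:3]=R.from_quat([q[1],q[2],q[3],q[0]]).as_matrix(); T[:3,3]=s['position']; d['T']=T@d['mount']
    return d
def ray(d,uv):
    K=d['mtx']; x=(uv[0]-K[0,2])/K[0,0]; y=(uv[1]-K[1,2])/K[1,1]
    return d['T'][:3,3], d['T'][:3,:3]@np.array([x,-y,-1.])
def onplane(d,uv,z):
    o,r=ray(d,uv); return o+r*(z-o[2])/r[2]
def cloud(d):
    h,w=d['depth'].shape; u,v=np.meshgrid(np.arange(w),np.arange(h)); K=d['mtx']; Z=d['depth']
    P=np.stack([(u-K[0,2])/K[0,0]*Z,-(v-K[1,2])/K[1,1]*Z,-Z],-1)
    return P@d['T'][:3,:3].T+d['T'][:3,3]
E
python3 - <<'E'
from h import *
s=get_state(); print({k:np.round(v,3) for k,v in s.items()}, grip_depth)
a=[]
for n in ['scene','side','wrist']:
    d=cam(n); np.savez(''+n+'.npz',**d); cv2.imwrite(f'pics/{n}0.png',d['image']); print(n,d.keys(),d['T'][:3,3],d['mtx'].ravel())
E
```

```text
{'clock': np.float64(0.0), 'qpos': array([-1.303,  0.277,  1.506,  0.   ,  1.361, -0.121]), 'qd': array([ 0.   ,  0.001, -0.   , -0.001,  0.   , -0.   ]), 'effort': array([-1.0000e-03, -4.1678e+01, -2.4581e+01, -0.0000e+00,  1.1000e-02,
        0.0000e+00]), 'position': array([ 0.218, -0.532,  0.23 ]), 'ee_rot': array([ 0.587,  0.394,  0.588, -0.394]), 'contact_force': array([-0.551,  0.239,  0.293]), 'moment': array([-0.04 ,  0.004,  0.014]), 'width': np.float64(0.085)} 0.0187
scene dict_keys(['image', 'depth', 'mtx', 'view', 'T']) [1.15096688 0.64616468 1.64963731] [438.57424951   0.         256.09680984   0.         438.57424951
 197.14233907   0.           0.           1.        ]
side dict_keys(['image', 'depth', 'mtx', 'view', 'T']) [ 0.31691382 -1.06860103  0.92182916] [440.57832164   0.         254.04706554   0.         440.57832164
 190.27122712   0.           0.           1.        ]
wrist dict_keys(['image', 'depth', 'mtx', 'mount', 'T']) [ 0.29466782 -0.50077322  0.37381136] [320.55235249   0.         252.92712084   0.         320.55235249
 188.24263761   0.           0.           1.        ]
```

View pics/scene0.png

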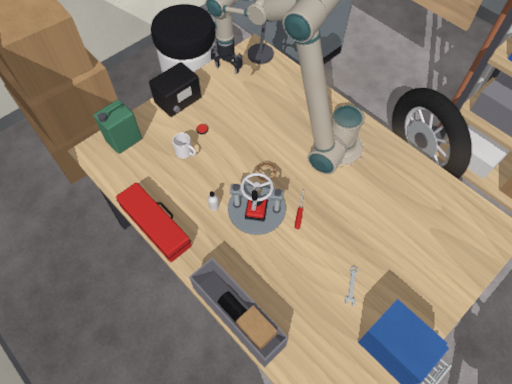

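View pics/side0.png

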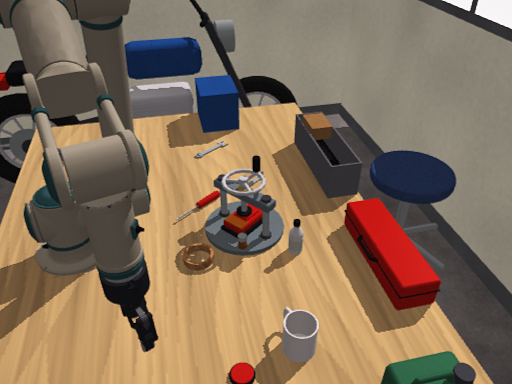

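Scene: wheel ring at about (257,187), handle near (254,197). Side: wheel at (243,182), black handle at (256,163), jar at (242,240), bottle (296,237), tape (198,257). Next I measure with the depth.

Run:
```python
from h import *
from scipy.optimize import least_squares
tiles=[]
for n,(u,v) in {'scene':(257,195),'side':(245,195)}.items():
    d=dict(np.load(n+'.npz')); P=cloud(d); im=d['image'].astype(int)
    g=im.max(-1); win=np.zeros(g.shape,bool); win[v-60:v+60,u-60:u+60]=1
    print(n,'bench z',np.median(P[v-100:v+100,u-100:u+100,2]))
    hm=win&(P[...,2]>.2)&(P[...,2]<.25)&(g<60); hp=P[hm]; print(' handle n',len(hp),hp.mean(0) if len(hp) else 0, hp[hp[:,2]>hp[:,2].max()-.006].mean(0), hp[:,2].max())
    rm=win&(abs(P[...,2]-.182)<.01)&(g>150); rp=P[rm]
    f=lambda p:np.hypot(rp[:,0]-p[0],rp[:,1]-p[1])-.06
    o=least_squares(f,[rp[:,0].mean(),rp[:,1].mean()],loss='soft_l1',f_scale=.004); print(' rim',len(rp),o.x,np.median(abs(o.fun)))
    # base plate
    bm=win&(abs(P[...,2]-.016)<.006); bp=P[bm]; print(' base n',len(bp), bp.min(0),bp.max(0))
    c=d['image'][v-60:v+50,u-70:u+70]; tiles.append(cv2.resize(c,None,fx=5,fy=5,interpolation=cv2.INTER_CUBIC)); cv2.imwrite(f'pics/{n}_c.png',tiles[-1])
cv2.imwrite('pics/crops.png',cv2.resize(np.hstack(tiles),(800,314)))
```

```text
scene bench z 0.0017086498640581649
 handle n 47 [0.56739687 0.02164033 0.22534048] [0.56788499 0.01845132 0.23838562] 0.24255855706565432
 rim 297 [ 0.5186063  -0.01610938] 0.0034538077178476317
 base n 1316 [ 0.09077289 -0.44133108  0.01001268] [0.81563945 0.29019993 0.02195027]
side bench z 0.00028537569908265725
 handle n 89 [0.56167333 0.00807908 0.222257  ] [0.5632635  0.01214917 0.23533372] 0.23865853773480916
 rim 243 [ 0.51783205 -0.0211725 ] 0.002986351663161163
 base n 2116 [ 0.32334739 -0.17706773  0.01002083] [0.83290411 0.5193338  0.02199908]
```

View pics/crops.png

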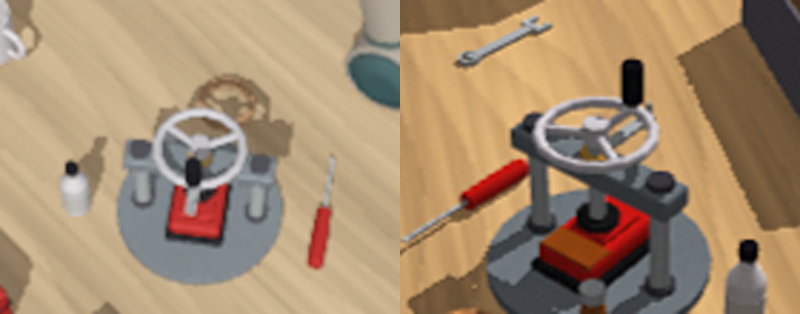

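Handle bearing from the hub is about +37° in world. I'll take a closer, near-vertical wrist view for precision, so first I need the camera mount geometry.

```bash
cat >> h.py <<'E'
def Rt(s=None):
    q=(s or get_state())['ee_rot']; return R.from_quat([q[1],q[2],q[3],q[0]]).as_matrix()
E
python3 - <<'E'
from h import *
d=dict(np.load('wrist.npz')); print(np.round(d['mount'],3)); r=Rt(); print(np.round(r,3))
# aim camera above the hub, keep orientation
off=(d['T'][:3,3]-get_state()['position']); print(off, -d['T'][:3,2])
tgt=np.array([.45,-.04,.33]); print('shift',tgt-get_state()['position'], r.T@(tgt-get_state()['position'])/.12)
E
```

```text
[[-0.     0.322 -0.947 -0.143]
 [ 0.     0.947  0.322  0.083]
 [ 1.     0.    -0.     0.   ]
 [ 0.     0.     0.     1.   ]]
[[-0.     0.925  0.379]
 [ 0.001  0.379 -0.925]
 [-1.     0.    -0.001]]
[0.07679913 0.03092885 0.14320438] [-0.29809994 -0.12083997 -0.94685486]
shift [0.23213131 0.49170207 0.09939303] [-0.82320306  3.34356633 -3.05950946]
```

>>> arm_command([
  {"dp": [-0.23, 0, 0], "angular": [0.062, 0, 0], "gripper": 0},
  {"dp": [-0.23, 0, 0], "angular": [0.062, 0, 0], "gripper": 0},
  {"dp": [-0.23, 0, 0], "angular": [0.062, 0, 0], "gripper": 0},
  {"dp": [-0.23, 0, 0], "angular": [0.062, 0, 0], "gripper": 0},
  {"dp": [0, 0.16, -0.33], "angular": [0, 0, 0], "gripper": 0},
  {"dp": [0, 0.16, -0.33], "angular": [0, 0, 0], "gripper": 0},
  {"dp": [0, 0.16, -0.33], "angular": [0, 0, 0], "gripper": 0},
  {"dp": [0, 0.16, -0.33], "angular": [0, 0, 0], "gripper": 0},
], grip_force=20)

```text
clock: 1.15
position: [0.2976, -0.3722, 0.3411]
ee_rot: [0.492, 0.506, 0.498, -0.503]
contact_force: [1.1, -0.0, 0.2]
width: -0.0001
```

>>> arm_command([
  {"dp": [0, 0.16, -0.33], "angular": [0, 0, 0], "gripper": 0},
  {"dp": [0, 0.16, -0.33], "angular": [0, 0, 0], "gripper": 0},
  {"dp": [0, 0.16, -0.33], "angular": [0, 0, 0], "gripper": 0},
  {"dp": [0, 0.16, -0.33], "angular": [0, 0, 0], "gripper": 0},
  {"dp": [0, 0.16, -0.33], "angular": [0, 0, 0], "gripper": 0},
  {"dp": [0, 0.16, -0.33], "angular": [0, 0, 0], "gripper": 0},
  {"dp": [0, 0.16, -0.33], "angular": [0, 0, 0], "gripper": 0},
  {"dp": [0, 0, 0], "angular": [0, 0, 0], "gripper": 0},
])

```text
clock: 2.15
position: [0.4407, -0.0851, 0.3418]
ee_rot: [0.493, 0.506, 0.499, -0.502]
contact_force: [-0.2, -0.8, -0.1]
width: -0.0
```

Run:
```python
from h import *
s=get_state(); print(s['clock'],s['position'],s['width'],s['contact_force']); print(np.round(Rt(s),3)); print(s['qpos'])
d=cam('wrist'); np.savez('w1.npz',**d); cv2.imwrite('pics/w1.png',d['image'])
```

```text
2.15 [ 0.44070091 -0.08508677  0.34180602] -3.0207694876304897e-05 [-0.19574918 -0.80985549 -0.13376096]
[[-0.002  1.    -0.017]
 [ 0.011 -0.017 -1.   ]
 [-1.    -0.003 -0.011]]
[-0.3535154   0.03794627  1.53133635  0.00917632  1.57827569  1.23389893]
```

View pics/w1.png

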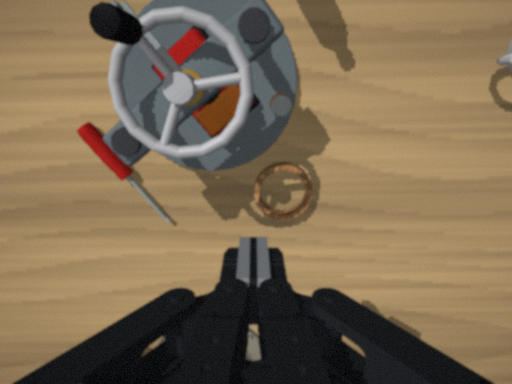

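The wrist view shows the hub at about (179,90), the handle at (115,22), and column nuts at (255,25) and (126,140). The pointer is hidden behind the handle. I measure these on their height planes.

```bash
cat >> h.py <<'E'
from scipy.optimize import least_squares
def wheel(d,zr=.18,c0=(.518,-.019)):
    P=cloud(d); im=d['image'].astype(int); mx=im.max(-1); mn=im.min(-1)
    near=np.hypot(P[...,0]-c0[0],P[...,1]-c0[1])<.09
    hm=(near&(P[...,2]>zr+.012)&(P[...,2]<zr+.07)&(mx<70)).astype(np.uint8)
    n,l,st,_=cv2.connectedComponentsWithStats(hm); k=1+st[1:,4].argmax(); hp=P[l==k]
    rm=near&(mn>110)&(mx-mn<45)&(abs(P[...,2]-zr)<.012)
    v,u=np.nonzero(rm); rp=np.array([onplane(d,(a,b),zr+.003) for a,b in zip(u,v)])
    f=lambda p:np.hypot(rp[:,0]-p[0],rp[:,1]-p[1])-.06
    r0=rp[np.abs(np.hypot(rp[:,0]-c0[0],rp[:,1]-c0[1])-.06)<.02]
    rp=r0; o=least_squares(f,c0,loss='soft_l1',f_scale=.002)
    # handle: circle of top face / known radius fit of side points
    top=hp[hp[:,2]>zr+.052]
    g=lambda p:np.maximum(np.hypot(hp[:,0]-p[0],hp[:,1]-p[1])-.012,-.0)
    return o.x,np.median(abs(o.fun)),len(rp),top[:,:2].mean(0),len(top),hp,l==k
E
python3 - <<'E'
from h import *
d=dict(np.load('w1.npz')); c,res,n,t,nt,hp,m=wheel(d); print('hub',c,res,n,'top',t,nt, hp[:,2].max())
v,u=np.nonzero(m); print('px',u.min(),u.max(),v.min(),v.max())
print('bearing',np.degrees(np.arctan2(*(t-c)[::-1])),np.hypot(*(t-c)))
n1,n2=onplane(d,(255,25),.162),onplane(d,(126,140),.162); print('nuts',n1,n2,(n1+n2)/2,np.linalg.norm(n1-n2),'yaw of col axis',np.degrees(np.arctan2(*(n1-n2)[1::-1])))
print('hubtop',onplane(d,(179,90),.194))
E
```

```text
hub [ 0.51846622 -0.01816562] 0.002560872215032345 4658 top [0.56387188 0.01594407] 940 0.23956639892429074
px 90 141 3 45
bearing 36.914649219119546 0.05679035216953697
nuts [ 0.56979639 -0.08763017  0.162     ] [0.46694859 0.04501201 0.162     ] [ 0.51837249 -0.02130908  0.162     ] 0.16784403325687858 yaw of col axis -52.21079319186664
hubtop [ 0.51555846 -0.02085289  0.194     ]
```

```bash
cat >> h.py <<'E'
C=np.array([.518,-.0195]); TH0=37.5
def plan(phis,z,r=.06,s=None):
    s=s or get_state(); M=Rt(s); p=s['position'].copy()
    e=p[:2]-C; print('t',round(s['clock'],2),'phi',np.degrees(np.arctan2(e[1],e[0])).round(1),'r',np.hypot(*e).round(4),'z',p[2].round(4),'F',np.round(s['contact_force'],1))
    for ph,zz in zip(phis,np.linspace(p[2],z,len(phis)+1)[1:]):
        a=np.radians(ph); t=np.array([C[0]+r*np.cos(a),C[1]+r*np.sin(a),zz]); print(np.round(M.T@(t-p)/.12,3).tolist()); p=t
E
python3 - <<'E'
from h import *
plan([85],.341)
E
```

```text
t 2.2 phi -139.3 r 0.1026 z 0.3418 F [ 0.7 -0.8 -0.4]
[0.014, 0.673, -1.068]
```

>>> arm_command([
  {"dp": [0, 0.17, -0.267], "angular": [0, 0, 0], "gripper": 0},
  {"dp": [0, 0.17, -0.267], "angular": [0, 0, 0], "gripper": 0},
  {"dp": [0, 0.17, -0.267], "angular": [0, 0, 0], "gripper": 0},
  {"dp": [0, 0.17, -0.267], "angular": [0, 0, 0], "gripper": 0},
  {"dp": [0, 0, 0], "angular": [0, 0, 0], "gripper": 0},
  {"dp": [0.2, 0, 0], "angular": [0, 0, 0], "gripper": 0},
  {"dp": [0.2, 0, 0], "angular": [0, 0, 0], "gripper": 0},
  {"dp": [0.2, 0, 0], "angular": [0, 0, 0], "gripper": 0},
])

```text
clock: 3.2
position: [0.5248, 0.0307, 0.2693]
ee_rot: [-0.491, -0.507, -0.493, 0.509]
contact_force: [-0.2, -0.2, 0.1]
width: -0.0002
```

Run:
```python
from h import *
plan([85,85,85,85],.202); print(np.round(Rt(),3)); d=cam('wrist'); cv2.imwrite('pics/w2.png',d['image'])
```

```text
t 3.2 phi 82.3 r 0.0507 z 0.2693 F [-0.2 -0.2  0.1]
[0.14, -0.015, -0.079]
[0.14, 0.0, -0.0]
[0.14, 0.0, -0.0]
[0.14, 0.0, -0.0]
[[-0.003  0.999 -0.032]
 [-0.    -0.032 -0.999]
 [-1.    -0.003  0.   ]]
```

View pics/w2.png

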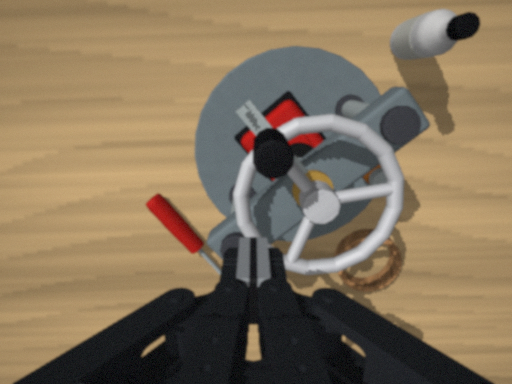

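The handle is at (270,153), the pointer arm beyond it at (250,118), and the finger tips at (252,250) on the counter-clockwise side, which is clear. Descending now.

>>> arm_command([
  {"dp": [0, -0.01, -0.08], "angular": [0, 0, 0], "gripper": 0},
  {"dp": [0.14, 0, 0], "angular": [0, 0, 0], "gripper": 0},
  {"dp": [0.14, 0, 0], "angular": [0, 0, 0], "gripper": 0},
  {"dp": [0.14, 0, 0], "angular": [0, 0, 0], "gripper": 0},
  {"dp": [0.14, 0, 0], "angular": [0, 0, 0], "gripper": 0},
  {"dp": [0, 0, 0], "angular": [0, 0, 0], "gripper": 0},
  {"dp": [0, 0, 0], "angular": [0, 0, 0], "gripper": 0},
  {"dp": [0, 0, 0], "angular": [0, 0, 0], "gripper": 0},
])

```text
clock: 4.25
position: [0.5237, 0.0371, 0.2058]
ee_rot: [0.491, 0.51, 0.489, -0.509]
contact_force: [0.2, 0.2, 0.1]
width: -0.0
```

Run:
```python
from h import *
plan(85-4*np.arange(1,9),.202)
```

```text
t 4.25 phi 84.3 r 0.0569 z 0.2058 F [0.2 0.2 0.1]
[0.004, 0.03, -0.023]
[0.004, 0.034, 0.005]
[0.004, 0.034, 0.008]
[0.004, 0.033, 0.01]
[0.004, 0.033, 0.012]
[0.004, 0.032, 0.015]
[0.004, 0.031, 0.017]
[0.004, 0.029, 0.019]
```

>>> arm_command([
  {"dp": [0.004, 0.03, -0.023], "angular": [0, 0, 0], "gripper": 0},
  {"dp": [0.004, 0.034, 0.005], "angular": [0, 0, 0], "gripper": 0},
  {"dp": [0.004, 0.034, 0.008], "angular": [0, 0, 0], "gripper": 0},
  {"dp": [0.004, 0.033, 0.01], "angular": [0, 0, 0], "gripper": 0},
  {"dp": [0.004, 0.033, 0.012], "angular": [0, 0, 0], "gripper": 0},
  {"dp": [0.004, 0.032, 0.015], "angular": [0, 0, 0], "gripper": 0},
  {"dp": [0.004, 0.031, 0.017], "angular": [0, 0, 0], "gripper": 0},
  {"dp": [0.004, 0.029, 0.019], "angular": [0, 0, 0], "gripper": 0},
])

```text
clock: 5.25
position: [0.551, 0.0295, 0.2029]
ee_rot: [-0.488, -0.508, -0.493, 0.511]
contact_force: [-5.2, 2.1, 3.8]
width: -0.0001
```

Run:
```python
from h import *
s=get_state(); e=s['position'][:2]-C; p0=np.degrees(np.arctan2(e[1],e[0]))
plan(p0-6*np.arange(1,9),.201)
d=cam('wrist'); c,res,n,t,nt,hp,m=wheel(d); print(c,t,nt,'handle bearing',np.degrees(np.arctan2(*(t-C)[::-1])),np.hypot(*(t-C)))
```

```text
t 5.25 phi 56.0 r 0.0591 z 0.2029 F [-5.2  2.1  3.8]
[0.002, 0.047, 0.023]
[0.002, 0.04, 0.034]
[0.002, 0.036, 0.038]
[0.002, 0.032, 0.042]
[0.002, 0.027, 0.045]
[0.002, 0.022, 0.047]
[0.002, 0.017, 0.049]
[0.002, 0.012, 0.051]
[ 0.51814075 -0.01696456] [0.56613127 0.01816409] 4098 handle bearing 38.04419185665858 0.06111630118079563
```

Contact made, at about 5.6 N. Pushing on.

>>> arm_command([
  {"dp": [0.0, 0.047, 0.023], "angular": [0, 0, 0], "gripper": 0},
  {"dp": [0.0, 0.04, 0.034], "angular": [0, 0, 0], "gripper": 0},
  {"dp": [0.0, 0.036, 0.038], "angular": [0, 0, 0], "gripper": 0},
  {"dp": [0.002, 0.032, 0.042], "angular": [0, 0, 0], "gripper": 0},
  {"dp": [0.002, 0.027, 0.045], "angular": [0, 0, 0], "gripper": 0},
  {"dp": [0.002, 0.022, 0.047], "angular": [0, 0, 0], "gripper": 0},
  {"dp": [0.002, 0.017, 0.049], "angular": [0, 0, 0], "gripper": 0},
  {"dp": [0.002, 0.012, 0.051], "angular": [0, 0, 0], "gripper": 0},
])

```text
clock: 6.3
position: [0.5786, -0.0095, 0.2019]
ee_rot: [0.486, 0.51, 0.494, -0.509]
contact_force: [-0.5, 4.6, 2.4]
width: -0.0
```

Run:
```python
from h import *
s=get_state(); e=s['position'][:2]-C; p0=np.degrees(np.arctan2(e[1],e[0]))
plan(p0-7*np.arange(1,9),.200); print(np.round(Rt(),3))
d=cam('wrist'); cv2.imwrite('pics/w3.png',d['image']); d2=cam('side');im=cv2.resize(d2['image'][130:260,170:320],None,fx=3,fy=3)
cv2.imwrite('pics/w3.png',np.hstack([cv2.resize(d['image'],(480,390*480//512)),cv2.resize(im,(320,365))]))
```

```text
t 6.3 phi 9.3 r 0.0615 z 0.2019 F [-0.5  4.6  2.4]
[0.001, -0.003, 0.063]
[0.001, 0.001, 0.061]
[0.001, -0.006, 0.061]
[0.002, -0.014, 0.06]
[0.002, -0.021, 0.057]
[0.002, -0.028, 0.054]
[0.002, -0.034, 0.051]
[0.002, -0.04, 0.046]
[[-0.008  0.999 -0.039]
 [ 0.009 -0.039 -0.999]
 [-1.    -0.008 -0.008]]
```

View pics/w3.png

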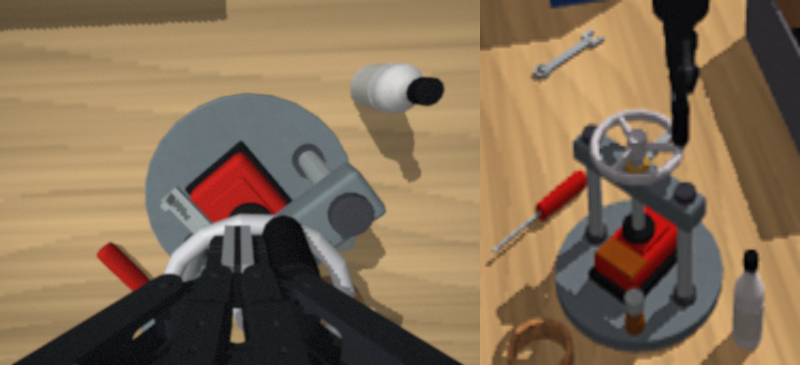

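The wheel is turning, with the handle just clockwise of the fingers (at (285,240) in the left picture) and the pointer arm exposed at (190,205). Continuing.

>>> arm_command([
  {"dp": [0.001, -0.003, 0.063], "angular": [0, 0, 0], "gripper": 0},
  {"dp": [0.001, 0.001, 0.061], "angular": [0, 0, 0], "gripper": 0},
  {"dp": [0.001, -0.006, 0.061], "angular": [0, 0, 0], "gripper": 0},
  {"dp": [0.002, -0.014, 0.06], "angular": [0, 0, 0], "gripper": 0},
  {"dp": [0.002, -0.021, 0.057], "angular": [0, 0, 0], "gripper": 0},
  {"dp": [0.002, -0.028, 0.054], "angular": [0, 0, 0], "gripper": 0},
  {"dp": [0.002, -0.034, 0.051], "angular": [0, 0, 0], "gripper": 0},
  {"dp": [0.002, -0.04, 0.046], "angular": [0, 0, 0], "gripper": 0},
])

```text
clock: 7.4
position: [0.562, -0.0687, 0.2007]
ee_rot: [0.489, 0.511, 0.491, -0.508]
contact_force: [3.7, 1.0, 0.6]
width: -0.0002
```

Run:
```python
from h import *
s=get_state(); e=s['position'][:2]-C; p0=np.degrees(np.arctan2(e[1],e[0]))
plan(p0-7*np.arange(1,9),.199)
```

```text
t 7.4 phi -48.2 r 0.066 z 0.2007 F [3.7 1.  0.6]
[0.002, -0.081, 0.004]
[0.002, -0.051, 0.034]
[0.002, -0.055, 0.027]
[0.002, -0.058, 0.02]
[0.002, -0.06, 0.013]
[0.002, -0.061, 0.006]
[0.002, -0.061, -0.002]
[0.002, -0.06, -0.009]
```

>>> arm_command([
  {"dp": [0.002, -0.07, 0.006], "angular": [0, 0, 0], "gripper": 0},
  {"dp": [0.002, -0.058, 0.03], "angular": [0, 0, 0], "gripper": 0},
  {"dp": [0.002, -0.058, 0.024], "angular": [0, 0, 0], "gripper": 0},
  {"dp": [0.002, -0.06, 0.017], "angular": [0, 0, 0], "gripper": 0},
  {"dp": [0.002, -0.06, 0.01], "angular": [0, 0, 0], "gripper": 0},
  {"dp": [0.002, -0.061, 0.002], "angular": [0, 0, 0], "gripper": 0},
  {"dp": [0.002, -0.061, -0.006], "angular": [0, 0, 0], "gripper": 0},
  {"dp": [0.002, -0.06, -0.013], "angular": [0, 0, 0], "gripper": 0},
])

```text
clock: 8.4
position: [0.5012, -0.0791, 0.1997]
ee_rot: [0.492, 0.511, 0.488, -0.509]
contact_force: [4.8, -1.6, 2.7]
width: -0.0003
```

Run:
```python
from h import *
s=get_state(); e=s['position'][:2]-C; p0=np.degrees(np.arctan2(e[1],e[0]))
plan(p0-7*np.arange(1,9),.198,r=.059)
d2=cam('side');im=cv2.resize(d2['image'][110:260,170:320],None,fx=4,fy=4); cv2.imwrite('pics/s4.png',im)
```

```text
t 8.4 phi -105.7 r 0.0619 z 0.1997 F [ 4.8 -1.6  2.7]
[0.001, -0.052, -0.041]
[0.001, -0.055, -0.024]
[0.001, -0.052, -0.031]
[0.001, -0.047, -0.037]
[0.001, -0.043, -0.042]
[0.001, -0.037, -0.047]
[0.001, -0.031, -0.051]
[0.001, -0.025, -0.055]
```

View pics/s4.png

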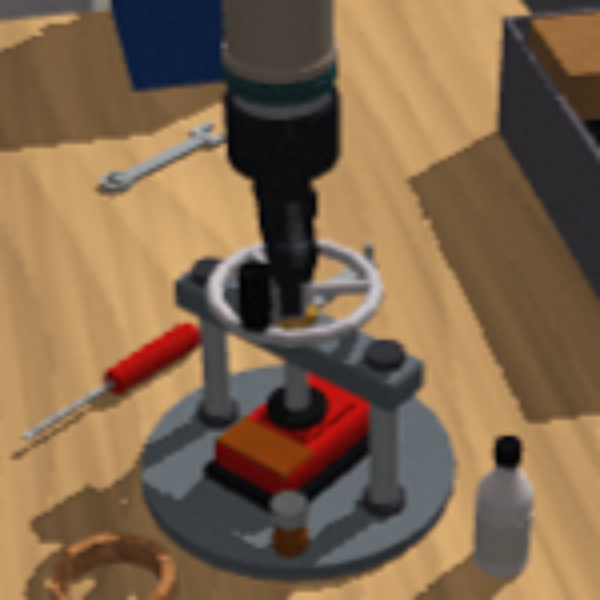

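The handle at (256,295) is just ahead of the fingers and on track, and the pointer tip shows at (370,252). Continuing.

>>> arm_command([
  {"dp": [0.001, -0.055, -0.035], "angular": [0, 0, 0], "gripper": 0},
  {"dp": [0.001, -0.055, -0.026], "angular": [0, 0, 0], "gripper": 0},
  {"dp": [0.001, -0.052, -0.032], "angular": [0, 0, 0], "gripper": 0},
  {"dp": [0.001, -0.047, -0.038], "angular": [0, 0, 0], "gripper": 0},
  {"dp": [0.001, -0.042, -0.043], "angular": [0, 0, 0], "gripper": 0},
  {"dp": [0.001, -0.036, -0.048], "angular": [0, 0, 0], "gripper": 0},
  {"dp": [0.001, -0.03, -0.052], "angular": [0, 0, 0], "gripper": 0},
  {"dp": [0.001, -0.023, -0.056], "angular": [0, 0, 0], "gripper": 0},
])

```text
clock: 9.45
position: [0.4556, -0.0391, 0.1976]
ee_rot: [-0.492, -0.507, -0.488, 0.512]
contact_force: [0.7, -3.7, 3.5]
width: -0.0
```

Run:
```python
from h import *
s=get_state(); e=s['position'][:2]-C; p0=np.degrees(np.arctan2(e[1],e[0]))
plan(p0-7*np.arange(1,9),.197,r=.059)
```

```text
t 9.45 phi -162.6 r 0.0654 z 0.1976 F [ 0.7 -3.7  3.5]
[-0.0, 0.033, -0.076]
[0.0, -0.01, -0.059]
[0.0, -0.002, -0.06]
[0.0, 0.005, -0.06]
[0.0, 0.012, -0.059]
[0.0, 0.019, -0.057]
[0.0, 0.026, -0.054]
[0.0, 0.033, -0.05]
```

>>> arm_command([
  {"dp": [0, 0.02, -0.068], "angular": [0, 0, 0], "gripper": 0},
  {"dp": [0, -0.002, -0.059], "angular": [0, 0, 0], "gripper": 0},
  {"dp": [0, 0.002, -0.06], "angular": [0, 0, 0], "gripper": 0},
  {"dp": [0, 0.008, -0.06], "angular": [0, 0, 0], "gripper": 0},
  {"dp": [0, 0.015, -0.059], "angular": [0, 0, 0], "gripper": 0},
  {"dp": [0, 0.022, -0.057], "angular": [0, 0, 0], "gripper": 0},
  {"dp": [0, 0.029, -0.054], "angular": [0, 0, 0], "gripper": 0},
  {"dp": [0, 0.036, -0.05], "angular": [0, 0, 0], "gripper": 0},
])

```text
clock: 10.45
position: [0.4679, 0.0219, 0.1948]
ee_rot: [-0.488, -0.504, -0.492, 0.515]
contact_force: [-3.7, -2.7, 3.6]
width: -0.0001
```

Run:
```python
from h import *
s=get_state(); e=s['position'][:2]-C; p0=np.degrees(np.arctan2(e[1],e[0]))
plan(p0-6*np.arange(1,9),.196,r=.06)
```

```text
t 10.45 phi 140.4 r 0.065 z 0.1948 F [-3.7 -2.7  3.6]
[-0.002, 0.067, -0.015]
[-0.002, 0.038, -0.036]
[-0.002, 0.041, -0.032]
[-0.002, 0.045, -0.027]
[-0.002, 0.047, -0.023]
[-0.002, 0.049, -0.018]
[-0.002, 0.051, -0.012]
[-0.002, 0.052, -0.007]
```

>>> arm_command([
  {"dp": [-0.004, 0.058, -0.02], "angular": [0, 0, 0], "gripper": 0},
  {"dp": [-0.004, 0.04, -0.036], "angular": [0, 0, 0], "gripper": 0},
  {"dp": [-0.004, 0.042, -0.031], "angular": [0, 0, 0], "gripper": 0},
  {"dp": [-0.004, 0.045, -0.026], "angular": [0, 0, 0], "gripper": 0},
  {"dp": [-0.003, 0.047, -0.022], "angular": [0, 0, 0], "gripper": 0},
  {"dp": [-0.003, 0.049, -0.017], "angular": [0, 0, 0], "gripper": 0},
  {"dp": [-0.003, 0.051, -0.011], "angular": [0, 0, 0], "gripper": 0},
  {"dp": [0, 0, 0], "angular": [0, 0, 0], "gripper": 0},
])

```text
clock: 11.45
position: [0.5092, 0.0438, 0.1943]
ee_rot: [-0.485, -0.503, -0.496, 0.516]
contact_force: [-3.8, 0.1, -1.0]
width: -0.0002
```

Run:
```python
from h import *
s=get_state(); e=s['position'][:2]-C; p0=np.degrees(np.arctan2(e[1],e[0]))
plan(p0-4*np.arange(1,9),.197,r=.06); print(np.round(Rt(),3))
d=cam('wrist'); cv2.imwrite('pics/w5.png',d['image']); np.savez('w5.npz',**d)
```

```text
t 11.45 phi 97.9 r 0.0639 z 0.1943 F [-3.8  0.1 -1. ]
[-0.004, 0.04, 0.027]
[-0.004, 0.035, -0.002]
[-0.004, 0.035, -0.0]
[-0.004, 0.035, 0.002]
[-0.004, 0.034, 0.005]
[-0.004, 0.034, 0.007]
[-0.004, 0.033, 0.01]
[-0.004, 0.033, 0.012]
[[-0.023  0.999 -0.038]
 [-0.002 -0.038 -0.999]
 [-1.    -0.023  0.003]]
```

View pics/w5.png

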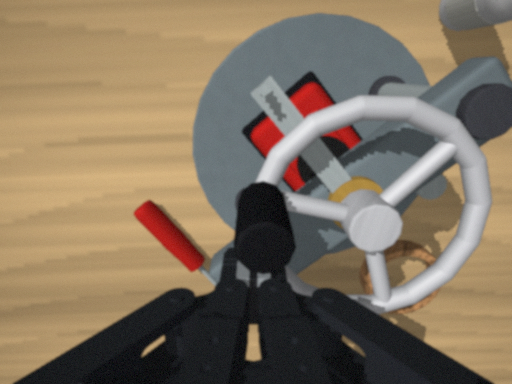

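Run:
```python
from h import *
d=dict(np.load('w5.npz'))
for uv in [(292,202),(318,209),(448,152),(420,178),(381,295),(378,275)]:
    p=onplane(d,uv,.179)[:2]-C; print(uv,np.degrees(np.arctan2(p[1],p[0])).round(1),np.hypot(*p).round(4))
print('hubtop',onplane(d,(377,219),.190))
d=dict(np.load('w1.npz'))
for uv in [(238,78),(215,84),(168,138),(172,125)]:
    p=onplane(d,uv,.184)[:2]-C; print(uv,np.degrees(np.arctan2(p[1],p[0])).round(1),np.hypot(*p).round(4))
```

```text
(292, 202) 74.4 0.043
(318, 209) 75.8 0.0284
(448, 152) -45.7 0.051
(420, 178) -47.5 0.0331
(381, 295) -167.0 0.0516
(378, 275) -166.8 0.0371
hubtop [ 0.52326613 -0.01943589  0.19      ]
(238, 78) -82.8 0.0529
(215, 84) -86.6 0.0318
(168, 138) 161.5 0.0484
(172, 125) 163.0 0.0353
```

The handle is at about 74° by all three spokes, with the target at about 37.5°. I'll go about 28° more, then measure.

>>> arm_command([
  {"dp": [-0.006, 0.04, 0.016], "angular": [0, 0, 0], "gripper": 0},
  {"dp": [-0.004, 0.035, 0.006], "angular": [0, 0, 0], "gripper": 0},
  {"dp": [-0.004, 0.035, 0.002], "angular": [0, 0, 0], "gripper": 0},
  {"dp": [-0.004, 0.035, 0.002], "angular": [0, 0, 0], "gripper": 0},
  {"dp": [-0.004, 0.034, 0.005], "angular": [0, 0, 0], "gripper": 0},
  {"dp": [-0.004, 0.034, 0.007], "angular": [0, 0, 0], "gripper": 0},
  {"dp": [-0.004, 0.033, 0.01], "angular": [0, 0, 0], "gripper": 0},
  {"dp": [0, 0, 0], "angular": [0, 0, 0], "gripper": 0},
])

```text
clock: 12.5
position: [0.539, 0.0377, 0.1961]
ee_rot: [-0.483, -0.503, -0.497, 0.516]
contact_force: [-2.9, 1.6, -2.5]
width: 0.0
```

Run:
```python
from h import *
s=get_state(); e=s['position'][:2]-C; p0=np.degrees(np.arctan2(e[1],e[0]))
plan(p0-2*np.arange(1,5),.197,r=.06)
d=cam('wrist'); cv2.imwrite('pics/w6.png',d['image']); np.savez('w6.npz',**d)
```

```text
t 12.5 phi 69.8 r 0.0609 z 0.1961 F [-2.9  1.6 -2.5]
[-0.002, 0.014, 0.013]
[-0.002, 0.016, 0.006]
[-0.002, 0.016, 0.007]
[-0.002, 0.016, 0.007]
```

View pics/w6.png

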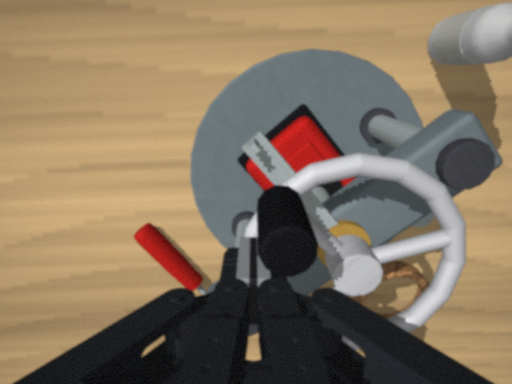

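Handle at (288,235), pointer arm from (258,148) to (325,215), and one clear spoke from the hub to (450,238). I'll measure the spoke bearings by a polar scan against the start picture.

```bash
cat >> h.py <<'E'
def spokes(d,zr):
    im=d['image'].astype(np.float32); V=np.linalg.inv(d['T']); K=d['mtx']
    def px(x,y,z):
        p=V[:3,:3]@np.array([x,y,z*np.ones_like(x)]).reshape(3,-1)+V[:3,3:]
        u=K[0,0]*p[0]/-p[2]+K[0,2]; v=-K[1,1]*p[1]/-p[2]+K[1,2]; return u.reshape(x.shape).astype(np.float32),v.reshape(x.shape).astype(np.float32)
    def bright(x,y,z):
        u,v=px(x,y,z); c=cv2.remap(im,u,v,cv2.INTER_LINEAR); return np.where((c.max(-1)-c.min(-1)<40),c.min(-1),0)
    a=np.radians(np.arange(0,360,.5))
    # centre: maximise ring brightness minus surroundings
    best=max(((lambda cx,cy: (sum(bright(cx+r*np.cos(a),cy+r*np.sin(a),zr).mean() for r in(.057,.06,.063))-1.5*sum(bright(cx+r*np.cos(a),cy+r*np.sin(a),zr).mean() for r in(.05,.07))))(cx,cy),cx,cy) for cx in np.arange(.510,.5275,.001) for cy in np.arange(-.028,-.0115,.001))
    cx,cy=best[1:]; r=np.arange(.026,.049,.002)[:,None]
    b=bright(cx+r*np.cos(a),cy+r*np.sin(a),zr); s=(b>130).mean(0)
    s=np.convolve(np.r_[s[-8:],s,s[:8]],np.ones(9)/9,'same')[8:-8]
    out=[]
    lab=s>.45; i=np.nonzero(lab)[0]
    for g in np.split(i,np.nonzero(np.diff(i)>3)[0]+1):
        if len(g): out.append((round(float(np.average(g,weights=s[g]))/2,1),len(g)/2,round(float(s[g].max()),2)))
    return (round(cx,4),round(cy,4)),out
E
python3 - <<'E'
from h import *
for f,z in [('w1',.18),('w5',.1746),('w6',.1742)]: print(f,spokes(dict(np.load(f+'.npz')),z+.003))
d=dict(np.load('w6.npz'))
for q in [(258,148),(325,215)]: print(onplane(d,q,.165))
E
```

```text
w1 ((np.float64(0.519), np.float64(-0.018)), [(159.0, 11.5, 1.0), (277.5, 12.5, 1.0)])
w5 ((np.float64(0.519), np.float64(-0.019)), [(38.3, 18.5, 0.58), (75.4, 16.0, 0.89), (194.2, 15.0, 1.0), (315.0, 17.5, 1.0)])
w6 ((np.float64(0.519), np.float64(-0.018)), [(27.1, 7.5, 0.63), (284.5, 18.5, 1.0)])
[0.58545583 0.03271742 0.165     ]
[ 0.5436221 -0.0054833  0.165    ]
```

Start handle bearing 38.2°, now 44.5°. Pushing about 5° more, then checking.

>>> arm_command([
  {"dp": [-0.002, 0.015, 0.008], "angular": [0, 0, 0], "gripper": 0},
  {"dp": [-0.002, 0.015, 0.006], "angular": [0, 0, 0], "gripper": 0},
  {"dp": [-0.001, 0.01, 0.004], "angular": [0, 0, 0], "gripper": 0},
  {"dp": [0, 0, 0], "angular": [0, 0, 0], "gripper": 0},
  {"dp": [0, 0, 0], "angular": [0, 0, 0], "gripper": 0},
  {"dp": [0, 0, 0], "angular": [0, 0, 0], "gripper": 0},
  {"dp": [0, 0, 0], "angular": [0, 0, 0], "gripper": 0},
  {"dp": [0, 0, 0], "angular": [0, 0, 0], "gripper": 0},
])

```text
clock: 13.55
position: [0.544, 0.0357, 0.1969]
ee_rot: [-0.483, -0.503, -0.497, 0.516]
contact_force: [-3.2, 2.5, -4.2]
width: 0.0001
```

Run:
```python
from h import *
s=get_state(); e=s['position'][:2]-C; p0=np.degrees(np.arctan2(e[1],e[0]))
plan(p0-1*np.arange(1,3),.197,r=.06)
d=cam('wrist'); np.savez('w7.npz',**d); print(spokes(d,.177))
```

```text
t 13.55 phi 64.8 r 0.061 z 0.1969 F [-3.2  2.5 -4.2]
[-0.001, 0.005, 0.011]
[-0.001, 0.008, 0.004]
((np.float64(0.519), np.float64(-0.018)), [(279.9, 18.5, 1.0)])
```

>>> arm_command([
  {"dp": [-0.001, 0.01, 0.006], "angular": [0, 0, 0], "gripper": 0},
  {"dp": [0, 0, 0], "angular": [0, 0, 0], "gripper": 0},
  {"dp": [0, 0, 0], "angular": [0, 0, 0], "gripper": 0},
  {"dp": [0, -0.05, 0], "angular": [0, 0, 0], "gripper": 0},
  {"dp": [0, -0.1, 0], "angular": [0, 0, 0], "gripper": 0},
  {"dp": [0, -0.1, 0], "angular": [0, 0, 0], "gripper": 0},
  {"dp": [-0.3, -0.1, 0], "angular": [0, 0, 0], "gripper": 0},
  {"dp": [-0.4, -0.1, 0], "angular": [0, 0, 0], "gripper": 0},
])

```text
clock: 14.6
position: [0.492, 0.0348, 0.2833]
ee_rot: [-0.486, -0.503, -0.495, 0.516]
contact_force: [0.5, -0.2, -0.2]
width: -0.0
```

Run:
```python
from h import *
s=get_state(); print(s['position'],np.array([.4407,-.085,.336])-s['position'], Rt(s).T@(np.array([.4407,-.085,.336])-s['position'])/.12, R.from_matrix(Rt(s)).as_matrix().round(3))
```

```text
[0.4920037  0.03482061 0.28325274] [-0.0513037  -0.11982061  0.05274726] [-0.42756703 -0.39775236  1.01586804] [[-0.022  0.999 -0.039]
 [-0.003 -0.039 -0.999]
 [-1.    -0.021  0.003]]
```

>>> arm_command([
  {"dp": [-0.11, -0.1, 0.17], "angular": [0, 0, 0], "gripper": 0},
  {"dp": [-0.11, -0.1, 0.17], "angular": [0, 0, 0], "gripper": 0},
  {"dp": [-0.11, -0.1, 0.17], "angular": [0, 0, 0], "gripper": 0},
  {"dp": [-0.11, -0.1, 0.17], "angular": [0, 0, 0], "gripper": 0},
  {"dp": [0, 0, 0.17], "angular": [0, 0, 0], "gripper": 0},
  {"dp": [0, 0, 0.17], "angular": [0, 0, 0], "gripper": 0},
  {"dp": [0, 0, 0], "angular": [0, 0, 0], "gripper": 0},
  {"dp": [0, 0, 0], "angular": [0, 0, 0], "gripper": 0},
])

```text
clock: 15.6
position: [0.4362, -0.0888, 0.348]
ee_rot: [-0.493, -0.507, -0.487, 0.512]
contact_force: [0.5, 0.4, 0.8]
width: 0.0001
```

Run:
```python
from h import *
s=get_state(); print(s['clock'],s['position'])
d=cam('wrist'); np.savez('w8.npz',**d); print(spokes(d,.177)); print('start',spokes(dict(np.load('w1.npz')),.183))
c,res,n,t,nt,hp,m=wheel(d,.174); print('hub',c,'top',t,nt,'b',np.degrees(np.arctan2(*(t-c)[::-1])),'b from C',np.degrees(np.arctan2(*(t-C)[::-1])))
c,res,n,t,nt,hp,m=wheel(dict(np.load('w1.npz'))); print('start',c,t,np.degrees(np.arctan2(*(t-c)[::-1])),np.degrees(np.arctan2(*(t-C)[::-1])))
for z in ('side','scene'):
    e=cam(z); print(z); 
    for dd,h in ((e,.174),(dict(np.load(z+'.npz')),.18)):
        t=wheel(dd,h)[3]; print(t,np.degrees(np.arctan2(*(t-C)[::-1])))
    np.savez(z+'8.npz',**e)
cv2.imwrite('pics/w8.png',d['image'])
```

```text
15.6 [ 0.43624648 -0.08880108  0.34796743]
((np.float64(0.519), np.float64(-0.018)), [(160.1, 11.0, 1.0), (278.5, 12.5, 1.0)])
start ((np.float64(0.519), np.float64(-0.018)), [(159.0, 11.5, 1.0), (277.5, 12.5, 1.0)])
hub [ 0.51847042 -0.01813131] top [0.56314532 0.0167379 ] 864 b 37.97239045217019 b from C 38.75382052207965
start [ 0.51846622 -0.01816562] [0.56387188 0.01594407] 36.914649219119546 37.69237814176523
side
[0.56232008 0.01369729] 36.83449010832884
[0.56306484 0.01209108] 35.03098915211906
scene
[0.56571533 0.02096804] 40.30174794893757
[0.5659893  0.01975113] 39.280218585490935
```

View pics/w8.png

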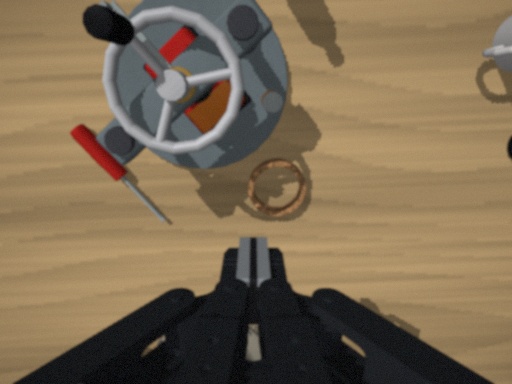

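The handle is back at the pointer. All the spoke and handle measurements agree that it stands about 1° short of the start bearing, not past it. The hand is well clear, so I'm handing in.

Run:
```python
from h import *
for z in ('side','scene'):
    a,b=np.load(z+'.npz')['image'],np.load(z+'8.npz')['image']; D=(cv2.absdiff(a,b).max(-1)>60).astype(np.uint8); n,l,st,c=cv2.connectedComponentsWithStats(D); print(z,[(s[:4].tolist(),int(s[4])) for s in st[1:] if s[4]>40])
s=get_state(); print(s['clock'],s['contact_force']); print(sign_off())
```

```text
side [([0, 0, 21, 29], 192), ([23, 0, 97, 85], 3033), ([129, 0, 100, 97], 1960), ([195, 0, 34, 28], 453), ([79, 10, 43, 21], 436), ([83, 31, 25, 24], 101), ([94, 42, 32, 73], 546), ([123, 47, 5, 27], 56), ([28, 94, 32, 24], 385), ([36, 112, 13, 11], 73), ([76, 113, 10, 7], 48), ([107, 112, 13, 8], 78), ([121, 117, 13, 17], 128), ([90, 121, 68, 231], 8122), ([64, 124, 37, 44], 1067), ([38, 128, 26, 57], 521), ([211, 131, 11, 18], 151), ([57, 148, 15, 24], 101), ([87, 166, 14, 11], 58), ([222, 169, 31, 10], 110), ([69, 175, 27, 25], 275), ([227, 176, 31, 6], 41), ([226, 183, 38, 12], 107), ([24, 200, 11, 29], 172), ([43, 212, 29, 10], 79), ([37, 217, 13, 10], 64), ([0, 236, 47, 32], 699), ([0, 272, 85, 66], 1295), ([0, 315, 118, 69], 2755)]
scene [([253, 0, 42, 23], 337), ([294, 0, 35, 27], 450), ([367, 0, 59, 40], 1116), ([210, 6, 12, 11], 82), ([226, 7, 17, 6], 51), ([279, 10, 9, 13], 52), ([301, 21, 50, 46], 760), ([220, 22, 8, 14], 65), ([299, 28, 12, 14], 99), ([402, 33, 28, 26], 302), ([274, 41, 24, 9], 118), ([246, 42, 26, 28], 442), ([211, 44, 33, 30], 462), ([305, 51, 12, 25], 124), ([259, 66, 28, 23], 370), ([387, 87, 13, 28], 165), ([247, 104, 27, 36], 544), ([365, 116, 7, 14], 44), ([311, 145, 20, 7], 47), ([359, 147, 20, 10], 46), ([308, 153, 26, 21], 354), ([360, 157, 24, 19], 246)]
15.75 [ 0.68812378 -0.12694583 -0.55585067]
the job is handed in; nothing more can be done
None
```

I pushed the press handle one full clockwise turn with the outside of the closed fingers, back to the pointer. I then drew the hand away up and to the side and handed the job in at 15.75 s.

- **Final angle:** measured against the start, the handle stands about 1° short of a full turn and not past it. By the wrist camera, two spokes read +1.1° and +1.0°, and the handle top read +1.1°. The fixed side and scene cameras read +1.8° and +1.0°. I left that last degree, since pushing again risked overturning.
- **Forces:** the readings at the end of each move during the push were at most about 7 N. The hand was touching nothing at the end.
- **Other things on the bench:** comparing the fixed cameras before and after, I found no changes at the loose items I could place in the pictures. The changes are the arm, its shadow and the lowered wheel. I did not re-measure each item separately.
- **Disagreement:** a rough pixel reading of the pointer arm in one picture gave 42°, against 37.8° from the columns and about 38° from the handle's start position. I used the start bearing, because the height of those pixels was uncertain.

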